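# Pop the photometer's sample hatch

### The job

A glass jar has been left standing on the photometer's sample hatch, the wide square lid. Push the jar aside without lifting or tipping it, so that it stands on the steel deck clear of both hatches, then press the sample hatch once at its thumb mark until the push-push latch lets go, take the hand away and wait a moment to see that the hatch pops up and stays open. Leave the narrow lamp hatch shut and everything else where it stands, and grasp nothing.

Things in the scene. Friction and masses are not known exactly. Their poses are not given: they have to be found in the camera images.
- photometer: fixed stainless bench instrument, 230 (x) by 370 (y) mm; flat deck 90 mm above the bench, spill rim 6 mm high and 4 mm thick round its edges. Two 96 mm square port frames lie flush in the deck, centred 105 mm to own +y and -y of its middle; bare deck 114 mm wide between them. Origin: centre of underside; x points away from the robot (turned up to 0.3 rad), z up
- sample_port: the flush aluminium frame that carries the sample hatch, at the left or the right of the deck; a grey plastic lid 80 by 80 mm is centred in it. Origin: centre of the frame, 30 mm below the deck; axes parallel to the photometer's
- lamp_port: the like frame on the other side, with the narrow lamp hatch: grey lid 80 (x) by 50 (y) mm. Origin and axes as for the sample port
- sample_hatch (a joint): lid angle (rad): 0 shut, negative pressed in, positive open. Hinge along y at deck height, 40 mm to +x of the port's centre. Push-push latch: a finger at the thumb mark meets 4 to 6 N, then a stop at -0.1 (5 mm there), by which it has let go; it follows the rising finger and springs to about 1.15 within 1 s (near edge 73 mm above deck). A second press latches it shut for good
- sample_hatch_press (a point): centre of the thumb mark, a thin dark ring of 26 mm on top of the sample hatch, 52 mm from the hinge line and 28 mm from the near edge, midway across; flush with the deck while shut; it moves with the lid
- lamp_hatch (a joint): angle of the lamp hatch (rad), the same latch and sense; 0 = shut, and it is to stay so
- jar: glass jar with a black screw cap, upright, 44 mm in diameter, 50 mm high, 60 to 130 g, loose; it starts on the sample hatch, its centre within 14 mm of the lid's centre in x and y. It slides on lid and deck when pushed low at the side. Origin: centre of its underside
- vial: small glass vial with a white cap, 24 mm in diameter, 40 mm high, loose, on the far strip of the deck between the ports (70 to 90 mm beyond the deck's middle in the photometer's x). Bystander. Origin: centre of its underside
- beaker: empty glass beaker, 68 mm wide, 85 mm high, on the bench to the robot's left. Bystander
- reagent: amber bottle, 60 mm wide, 130 mm high, on the bench to the right. Bystander
- mortar: white ceramic bowl, 90 mm wide, 50 mm high, on the bench to the right. Bystander
- tall_vial: glass vial with a black cap, 28 mm in diameter, 60 mm high, on the bench just in front of the photometer's near side. Bystander
- spatula: spatula lying on the bench to the left. Bystander
Not all that is in view belongs to the job. Leave any orange or turquoise look-alike of the jar alone.

How it is judged:
By the outcome, as a careful person would: the job done as asked, in the order asked, and still so for the second after the job is handed in, with the robot touching nothing.
It also fails if it takes over 51 s, if anything falls off the work surface, if the arm or the gripper's body presses on something with over 40 N, if the wrist force passes 120 N, or if a joint passes its speed limit or range.

### The arm

A 6-joint arm with a two-finger parallel gripper is mounted at the origin on the work surface. World frame = base frame: x ahead of the robot, y to its left, z up, the work surface at z = 0. Lengths are in m, angles in rad, forces in N, time in s.
With the tool pointing down it reaches from about 0.25 to 0.775 m from the base axis. Payload 4 kg.
Tool frame: the origin (TCP) lies at the very end of the fingers, on their centre line; the grasp point (between the pads) lies 19 mm behind it; x points along the fingers, y is the direction in which the jaws open and shut, and the axes are right-handed (so a half turn about x gives the same grasp; the last joint's range is limited). The gripper opens to 94 mm and grips with 3 to 60 N. Pads are 16 mm wide; open, the fingers measure 119 mm over their backs; the gripper's body (75 mm by 177 mm) begins 78 mm behind the grasp point.
Start: joints at [-1.419, 0.087, 1.371, -0, 1.684, -0.103], TCP at [0.139, -0.532, 0.206] pointing down, gripper open.
Joint ranges: [-3.1, 3.1], [-0.76, 2.03], [0.27, 2.55], [-1.08, 4.22], [0.17, 2.65], [-2.57, 2.57]. Speed limits (rad/s): [2.79, 2.79, 3.14, 3.14, 3.14, 3.14].

### API

Orientations are given as [roll, pitch, yaw] about the fixed x, y, z axes, in that order (R = Rz(yaw) Ry(pitch) Rx(roll)).
In Python, from bench import robot gives the robot as it stands.
- The arm moves only by the tool carry_out, never from a script. Its argument "targets" is a list of rows, each a list of 5 numbers: the closure, from 0 (fully open) to 1 (shut), then the shift along the tool's x, y, z in cm, then the turn about the tool's x in degrees. In form: [[fingers, tx, ty, tz, turn], ...]. A call has 1 to 20 rows; each row shifts and turns the commanded pose from where the row before left it, along the tool's axes as they then stand; what a row does not reach is not made up. A row lasts 1/10 s, in which the tool goes at most 50 mm and 8.59 degrees, less where a joint would pass 70% of its speed; a pose out of reach is approached as far as the arm can. A call is refused whole if a number of a shift passes 5 or a number of a turn 8.59, either way. A call with a gripper value outside its range is refused whole. The fingers move at their own pace and stop on an object; the grip force is fixed at half the most. Time passes only in rows, so rows that do not move let the fingers close. It gives the time, the measured TCP pose, the force and the opening at its end, in the units of the state.
- robot.get_obs(): the state, without advancing time (a new reading comes with each control period).
- robot.snapshot(name): name is "side" or "top" or "wrist"; returns a dict with "image" (420x560x3 uint8, red, green, blue), "camera_matrix" (3x3 intrinsics, pixels), "distortion" ([k1, k2, p1, p2, k3] as OpenCV has them; the pictures are not rectified), "pose" (4x4, takes a point from camera to world coordinates). Camera axes: x right, y up, looking along -z (the intrinsics and any distortion apply to the point x, -y, -z); pixel columns grow to the right and rows downward; lengths in m; the calibration is good to about 2 mm. A picture is of the moment at which its call begins. There is no depth.
- robot.close_job(): hands the job in, once; it reports no verdict.
The state is a dict: "time": time; "joint_positions": joint angles; "qvel": joint speeds; "joint_torque": joint torques, N m; "tool_pos": TCP position; "ee_rot": TCP orientation; "wrist_force": force on the tool from outside, world axes, zero at the start; "wrist_torque": the same for the moment, N m; "width": finger opening in m.
Only numpy, scipy, OpenCV 4.12 (cv2) and the standard library are available. Lean on these libraries where they do the work, as an engineer would, in place of code of your own. Each camera call takes 0.05 s, during which the arm holds its last target. There are 200 camera calls.

## Working session

There is one attempt and no reset: what is moved stays moved. The work goes in short steps, Python scripts to look and compute and a tool call to move; the robot and the scene stay as the last step left them, time stands still between calls to the robot, and variables do not carry over. Pictures are saved under pics/ and viewed, about 8 in all and at most 12, crops included, and the job is handed in when it is done.

Besides the shell and the picture viewer there is one more tool, called as name(argument=value, ...), one argument or row to a line, values as JSON. carry_out: Moves the arm, as the interface text tells. Its arguments: {"type":"object","properties":{"targets":{"type":"array","items":{"type":"array","items":{"type":"number"}}}},"required":["targets"]}

```bash
mkdir -p pics; cat > h.py <<'E'
import numpy as np, cv2
from bench import robot
def snap(n,f):
    s=robot.snapshot(n); cv2.imwrite(f'pics/{f}.png',s['image'][:,:,::-1]); np.savez(f'pics/{f}.npz',**{k:np.array(s[k]) for k in s}); return s
def load(f): return dict(np.load(f'pics/{f}.npz'))
def ray(s,uv):
    p=cv2.undistortPoints(np.array(uv,float).reshape(-1,1,2),s['camera_matrix'],s['distortion'])[:,0]
    d=np.c_[p[:,0],-p[:,1],-np.ones(len(p))]@s['pose'][:3,:3].T
    return s['pose'][:3,3],d
def onz(s,uv,z):
    o,d=ray(s,uv); return o+d*((z-o[2])/d[:,2])[:,None]
def proj(s,P):
    P=np.atleast_2d(P); c=(P-s['pose'][:3,3])@s['pose'][:3,:3]
    q=np.c_[c[:,0],-c[:,1],-c[:,2]]
    return cv2.projectPoints(q,np.zeros(3),np.zeros(3),s['camera_matrix'],s['distortion'])[0][:,0]
E
python3 - <<'E'
from h import *
a=snap('top','top0');b=snap('side','side0')
for s in(a,b): print(s['pose'].round(3),s['camera_matrix'].round(0).tolist())
o=robot.get_obs();print(o['time'],o['tool_pos'],o['ee_rot'],o['width'])
E
```

```text
[[-0.008  0.994 -0.107  0.388]
 [-1.    -0.008 -0.002  0.006]
 [-0.003  0.107  0.994  1.38 ]
 [ 0.     0.     0.     1.   ]] [[465.0, 0.0, 281.0], [0.0, 465.0, 205.0], [0.0, 0.0, 1.0]]
[[ 0.966  0.165 -0.199  0.304]
 [-0.259  0.613 -0.746 -0.74 ]
 [-0.001  0.772  0.635  0.736]
 [ 0.     0.     0.     1.   ]] [[395.0, 0.0, 273.0], [0.0, 395.0, 206.0], [0.0, 0.0, 1.0]]
0.1 [ 0.1385353  -0.53176401  0.20442807] [-1.66206241  1.56882096  1.73430516] 0.09420904941126311
```

View pics/top0.png

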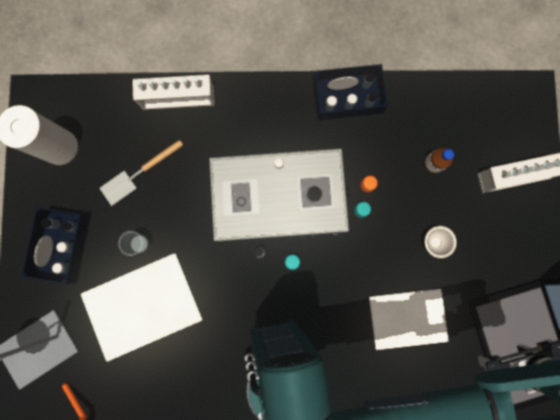

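View pics/side0.png

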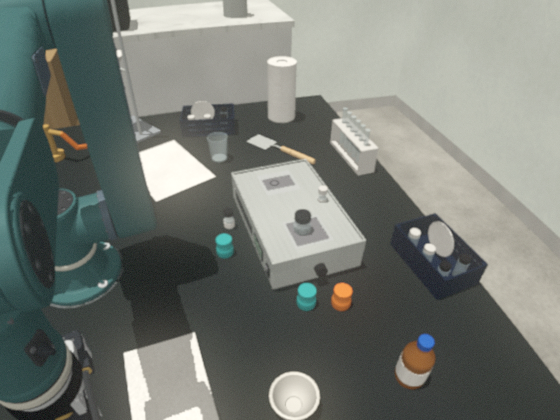

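The top view shows three jar-like things besides the jar: turquoise at (363,209) and (292,262), and orange at (370,184), all on the bench. The black-capped one at (314,194) stands on the wide lid in the right port, so it fits the description. The narrow lamp lid is on the left at (241,198). Next I'll measure these and check in an enlarged crop.

```bash
python3 - <<'E'
from h import *
a=load('top0');b=load('side0')
im=a['image'];hsv=cv2.cvtColor(im,cv2.COLOR_RGB2HSV)
# deck outline
g=cv2.cvtColor(im,cv2.COLOR_RGB2GRAY)
m=((g>110)).astype(np.uint8); m[:,:195]=0;m[:,360:]=0;m[:140]=0;m[255:]=0
m=cv2.morphologyEx(m,cv2.MORPH_OPEN,np.ones((3,3)))
c=max(cv2.findContours(m,0,2)[0],key=cv2.contourArea)
r=cv2.minAreaRect(c);bx=cv2.boxPoints(r);P=onz(a,bx,0.096)
print('deck box px',bx.round(1).tolist());print(P.round(4))
print('sides',np.linalg.norm(np.roll(P,-1,0)-P,axis=1).round(4),'centre',P.mean(0).round(4))
# lids: darker grey inside
in_=cv2.fillPoly(np.zeros_like(g),[cv2.convexHull(c)],1)
in_=cv2.erode(in_,np.ones((9,9)))
m2=((g<125)&(in_>0)).astype(np.uint8)
for c2 in cv2.findContours(m2,0,2)[0]:
    if cv2.contourArea(c2)>150:
        r=cv2.minAreaRect(c2);Q=onz(a,cv2.boxPoints(r),0.09);print('lid',cv2.contourArea(c2),np.round(r[0],1),Q.mean(0).round(4),np.linalg.norm(np.roll(Q,-1,0)-Q,axis=1)[:2].round(4),r[2])
m3=((g<60)&(in_>0)).astype(np.uint8)
for c2 in cv2.findContours(m3,0,2)[0]:
    if cv2.contourArea(c2)>20:
        (x,y),rad=cv2.minEnclosingCircle(c2);print('dark',x,y,rad,cv2.contourArea(c2),onz(a,[[x,y]],0.14).round(4))
A=cv2.resize(im[140:270,195:385],None,fx=4,fy=4,interpolation=cv2.INTER_CUBIC)
cv2.imwrite('pics/ctop.png',A[:,:,::-1])
A=cv2.resize(b['image'][150:320,210:380],None,fx=3.5,fy=3.5,interpolation=cv2.INTER_CUBIC)
cv2.imwrite('pics/cside.png',A[:,:,::-1])
E
```

```text
deck box px [[207.8000030517578, 157.8000030517578], [342.3999938964844, 148.1999969482422], [348.29998779296875, 231.1999969482422], [213.6999969482422, 240.8000030517578]]
[[ 0.6614  0.2127  0.096 ]
 [ 0.6859 -0.1664  0.096 ]
 [ 0.452  -0.1776  0.096 ]
 [ 0.4284  0.1942  0.096 ]]
sides [0.3799 0.2341 0.3725 0.2338] centre [0.5569 0.0157 0.096 ]
lid 229.0 [313.5 193.5] [ 0.5586 -0.0835  0.09  ] [0.0477 0.048 ] 90.0
dark 315.0 192.0 5.000100135803223 44.0 [[ 0.556  -0.0841  0.14  ]]
```

View pics/ctop.png

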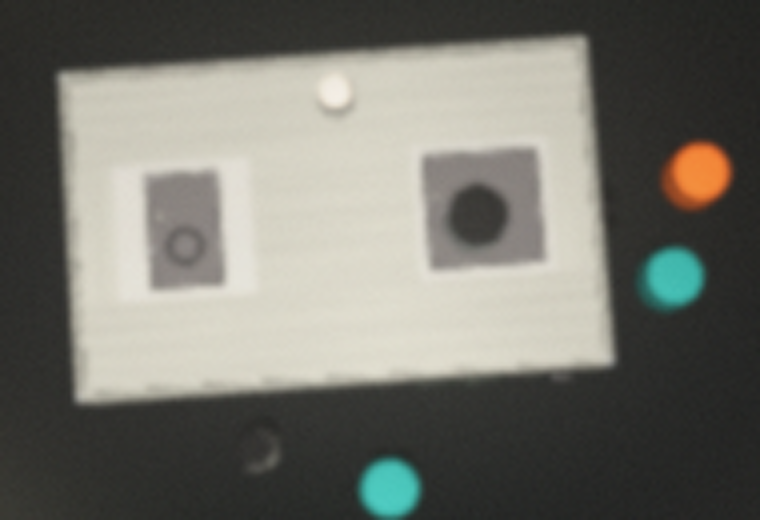

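View pics/cside.png

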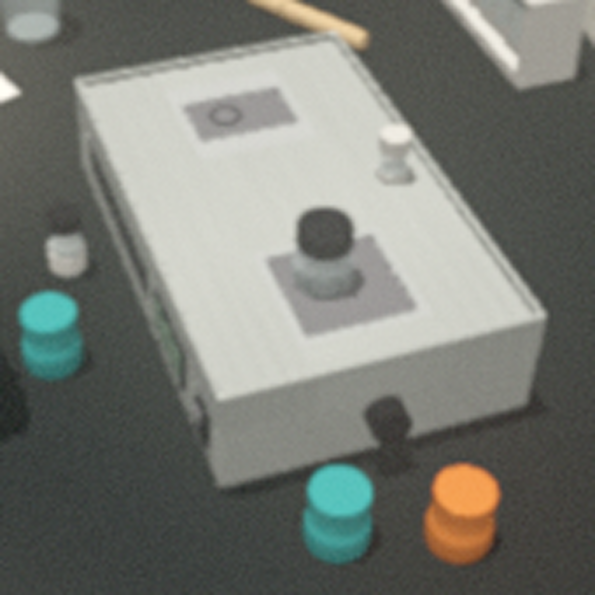

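The crop confirms it. The black-capped clear glass jar is at crop (477,215) on the wide right lid. The narrow lamp lid with its ring is at crop (184,230), and the vial is at crop (335,93). The orange and turquoise look-alikes stand on the bench, off the deck. The jar hides the sample thumb mark.

```bash
cat > geo.py <<'E'
from h import *
from scipy.spatial.transform import Rotation as Ro
E
python3 - <<'E'
from geo import *
a=load('top0');b=load('side0')
f=lambda L:(np.array(L,float)+.5)/4-.5+[195,140]
fs=lambda L:(np.array(L,float)+.5)/3.5-.5+[210,150]
for n,L,z in(('deck',[(57,72),(586,36),(614,366),(77,404)],.096),('samp',[(421,155),(538,147),(546,262),(430,270)],.09),('lamp',[(145,174),(216,170),(224,284),(151,290)],.09)):
    P=onz(a,f(L),z);print(n,P.mean(0).round(4),np.linalg.norm(np.roll(P,-1,0)-P,axis=1).round(4))
    e=P[0]-P[1]+P[3]-P[2];print(' yaw',np.arctan2(-e[0],e[1]).round(4))
P=onz(b,fs([(78,80),(335,34),(545,316),(217,400)]),.096);print('deck side',P.mean(0).round(4),P.round(3).tolist())
P=onz(b,fs([(267,257),(372,236),(415,305),(307,336)]),.09);print('samp side',P.mean(0).round(4))
P=onz(b,fs([(182,102),(279,87),(298,116),(204,141)]),.09);print('lamp side',P.mean(0).round(4))
print('jar',onz(a,f([(477,215)]),.14),onz(b,fs([(325,226)]),.14));print('vial',onz(a,f([(335,93)]),.13),onz(b,fs([(396,133)]),.13))
print('lampring',onz(a,f([(184,246)]),.09),onz(b,fs([(226,116)]),.09))
o=robot.get_obs();print(Ro.from_euler('xyz',o['ee_rot']).as_matrix().round(4))
E
```

```text
deck [0.5569 0.0158 0.096 ] [0.3731 0.2328 0.3716 0.2336]
 yaw 0.0619
samp [ 0.5636 -0.0893  0.09  ] [0.0824 0.0814 0.0812 0.0814]
 yaw 0.0613
lamp [0.5504 0.1206 0.09  ] [0.0499 0.0806 0.0511 0.0819]
 yaw 0.0618
deck side [0.5544 0.0128 0.096 ] [[0.431, 0.19, 0.096], [0.656, 0.201, 0.096], [0.68, -0.163, 0.096], [0.451, -0.177, 0.096]]
samp side [ 0.5617 -0.0894  0.09  ]
lamp side [0.5499 0.1214 0.09  ]
jar [[ 0.55229196 -0.08102483  0.14      ]] [[ 0.5495891 -0.0850526  0.14     ]]
vial [[0.63841429 0.01397076 0.13      ]] [[0.63726065 0.01217614 0.13      ]]
lampring [[0.5386834  0.12051967 0.09      ]] [[0.53656192 0.11814733 0.09      ]]
[[-3.000e-04  2.520e-01 -9.677e-01]
 [ 1.900e-03 -9.677e-01 -2.520e-01]
 [-1.000e+00 -2.000e-03 -2.000e-04]]
```

Yaw is 0.06, and the spacing between the two ports measures 211 mm against the 210 given. The jar is at about (.551, -.083). My plan is to use two part-open fingers as a cradle and push the jar along the photometer's +y onto the middle strip. I start with the transfer at height.

carry_out(
  targets=[
    [0.7,0,-1.38,-2.5,0],
    [0.7,0,-1.38,-2.5,0],
    [0.7,0,-1.38,-2.5,0],
    [0.7,0,-1.38,-2.5,0],
    [0.7,0,-1.38,-2.5,0],
    [0.7,0,-1.38,-2.5,0],
    [0.7,0,-1.38,-2.5,0],
    [0.7,0,-1.38,-2.5,0],
    [0.7,0,-1.38,-2.5,0],
    [0.7,0,-1.38,-2.5,0],
    [0.7,0,-1.38,-2.5,0],
    [0.7,0,-1.38,-2.5,0],
    [0.7,0,-1.38,-2.5,0],
    [0.7,0,-1.38,-2.5,0],
    [0.7,0,-1.38,-2.5,0],
    [0.7,0,-1.38,-2.5,0],
    [0.7,0,-1.38,-2.5,0],
    [0.7,0,-1.38,-2.5,0],
    [0.7,0,-1.38,-2.5,0],
    [0.7,0,-1.38,-2.5,0],
  ],
)

```text
time: 2.1
tool_pos: [0.5534, -0.1381, 0.2048]
ee_rot: [-0.484, 1.57, 2.912]
wrist_force: [0.4, 0.1, 0.6]
width: 0.0284
```

carry_out(
  targets=[
    [0.7,0,0,0,-7.9],
    [0.7,0,0,0,-7.9],
    [0.7,0,0,0,-7.9],
    [0.7,0,0,0,-7.9],
    [0.7,0,0,0,-7.9],
    [0.7,0,0,0,-7.9],
    [0.7,0,0,0,-7.9],
    [0.7,0,0,0,-7.9],
    [0.7,0,0,0,-7.9],
    [0.7,0,0,0,-7.9],
    [0.7,0,0,0,0],
    [0.7,0,0,0,0],
    [0.7,0,0,0,0],
  ],
)

```text
time: 3.4
tool_pos: [0.5528, -0.1391, 0.2052]
ee_rot: [-1.743, 1.57, 3.031]
wrist_force: [-0.7, -0.4, 0.1]
width: 0.0286
```

```bash
python3 - <<'E'
from geo import *
o=robot.get_obs();print(o['time'],o['tool_pos'],o['width'],o['joint_positions'],o['wrist_force']);R=Ro.from_euler('xyz',o['ee_rot']).as_matrix();print(R.round(4))
print('to start, tool axes cm',(R.T@(np.array([.5545,-.138,.2])-o['tool_pos'])*100).round(2))
snap('wrist','w1')
E
```

```text
3.4 [ 0.55283897 -0.13911099  0.20522096] 0.028559676554691348 [-3.45907455e-01  1.32372638e-01  1.32171443e+00 -8.85931372e-05
  1.68787306e+00 -4.06825296e-01] [-0.74476086 -0.37300701  0.09142863]
[[-4.000e-04  9.981e-01  6.090e-02]
 [ 0.000e+00  6.090e-02 -9.981e-01]
 [-1.000e+00 -4.000e-04 -1.000e-04]]
to start, tool axes cm [ 0.52  0.17 -0.1 ]
```

View pics/w1.png

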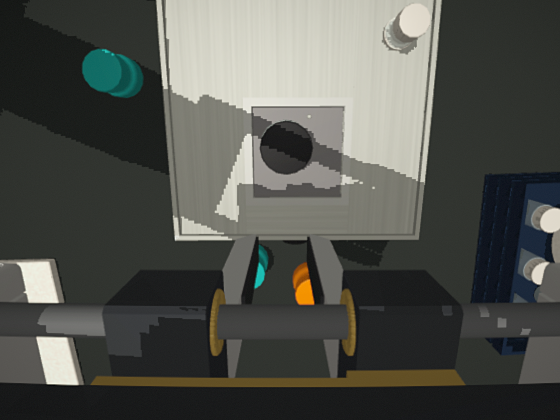

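The wrist view has the jar cap at (286,147) and the fingers centred at about x=284. The sample lid's corners are at (251,107), (345,107), (345,197) and (252,198). I'll use this closer view to refine the positions.

```bash
python3 - <<'E'
from geo import *
s=load('w1')
P=onz(s,[(251,107),(345,107),(345,197),(252,198)],.09);print('lid',P.mean(0).round(4),P.round(3).tolist())
print('jar',onz(s,[(286,147)],.14).round(4),'vial',onz(s,[(415,20)],.13).round(4))
print('jar edge',onz(s,[(260,147),(312,147)],.14).round(4).tolist())
E
```

```text
lid [ 0.5658 -0.0914  0.09  ] [[0.522, -0.054, 0.09], [0.604, -0.049, 0.09], [0.612, -0.129, 0.09], [0.526, -0.135, 0.09]]
jar [[ 0.5537 -0.0837  0.14  ]] vial [[0.6407 0.0116 0.13  ]]
jar edge [[0.5344, -0.0848, 0.14], [0.573, -0.0825, 0.14]]
```

carry_out(
  targets=[
    [0.7,2,0.25,0,0],
    [0.7,2,0,0,0],
    [0.7,2,0,0,0],
    [0.7,2,0,0,0],
    [0.7,1.5,0,0,0],
    [0.7,0.8,0,0,0],
    [0.7,0.4,0,0,0],
    [0.7,0,0,0,0],
    [0.7,0,0,0,0],
  ],
)

```text
time: 4.35
tool_pos: [0.556, -0.1392, 0.0995]
ee_rot: [1.122, 1.569, -0.386]
wrist_force: [0.1, -0.1, 0.4]
width: 0.0285
```

carry_out(
  targets=[
    [0.7,0.15,0,-0.5,0],
    [0.7,0,0,-0.8,0],
    [0.7,0,0,-0.6,0],
    [0.7,0,0,-0.4,0],
    [0.7,0,0,-0.4,0],
    [0.7,0,0,-0.4,0],
    [0.7,0,0,-0.4,0],
    [0.7,0,0,-0.4,0],
    [0.7,0,0,-0.4,0],
    [0.7,0,0,-0.4,0],
    [0.7,0,0,-0.4,0],
    [0.7,0,0,-0.4,0],
    [0.7,0,0,-0.4,0],
    [0.7,0,0,-0.4,0],
    [0.7,0,0,0,0],
  ],
)

```text
time: 5.85
tool_pos: [0.5514, -0.0754, 0.097]
ee_rot: [2.984, 1.57, 1.476]
wrist_force: [0.6, -0.5, -0.1]
width: 0.0285
```

```bash
python3 - <<'E'
from geo import *
o=robot.get_obs();print(o['tool_pos'],o['wrist_force'])
w=snap('wrist','w2')
w=w['image'];s=snap('side','s2')['image'][150:300,220:370]
s=cv2.resize(s,(420,420),interpolation=cv2.INTER_CUBIC)
cv2.imwrite('pics/c2.png',np.hstack([w[:,100:480],s])[:,:,::-1])
E
```

```text
[ 0.5514363  -0.07537742  0.09699585] [ 0.64674812 -0.52728282 -0.12704064]
```

View pics/c2.png

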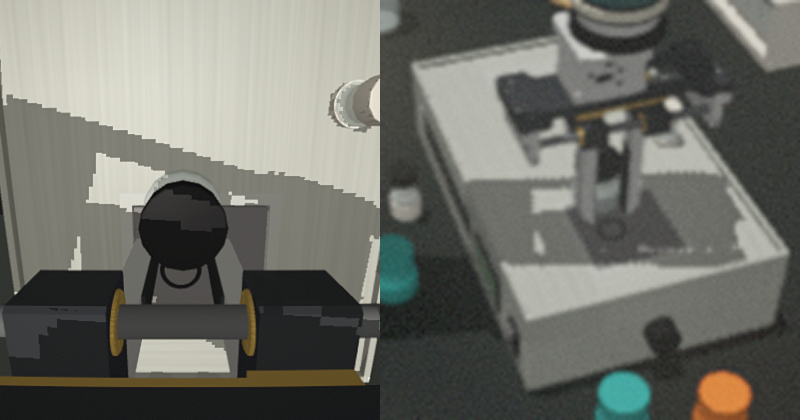

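The jar is nested between the two fingertips and still upright. The thumb ring is showing behind it, so I keep pushing for another 6.5 cm.

carry_out(
  targets=[
    [0.7,0,0,-0.3,0],
    [0.7,0,0,-0.45,0],
    [0.7,0,0,-0.45,0],
    [0.7,0,0,-0.45,0],
    [0.7,0,0,-0.45,0],
    [0.7,0,0,-0.45,0],
    [0.7,0,0,-0.45,0],
    [0.7,0,0,-0.45,0],
    [0.7,0,0,-0.45,0],
    [0.7,0,0,-0.45,0],
    [0.7,0,0,-0.45,0],
    [0.7,0,0,-0.45,0],
    [0.7,0,0,-0.45,0],
    [0.7,0,0,-0.35,0],
    [0.7,0,0,-0.25,0],
    [0.7,0,0,-0.2,0],
    [0.7,0,0,0,0],
    [0.7,0,0,0,0],
  ],
)

```text
time: 7.75
tool_pos: [0.5474, -0.0111, 0.097]
ee_rot: [2.434, 1.571, 0.926]
wrist_force: [0.1, -0.1, 0.2]
width: 0.0281
```

carry_out(
  targets=[
    [0.7,0,0,0.5,0],
    [0.7,0,0,1,0],
    [0.7,0,0,1.5,0],
    [0.7,-2,0,1,0],
    [0.7,-4,0,0,0],
    [1,-4,0,2,0],
    [1,0,0,2,-8.5],
    [1,0,0,0,-8.5],
    [1,0,0,0,-8.5],
    [1,0,0,0,-8.5],
    [1,0,0,0,-8.5],
    [1,0,0,0,-8.5],
    [1,0,0,0,-8.5],
    [1,0,0,0,-8.5],
    [1,0,0,0,-8.5],
    [1,0,0,0,-8.5],
    [1,0,0,0,-5],
    [1,0,0,0,0],
    [1,0,0,0,0],
  ],
)

```text
time: 9.65
tool_pos: [0.5523, -0.092, 0.1969]
ee_rot: [-1.874, 1.571, -1.814]
wrist_force: [-0.3, 0.1, 0.0]
width: 0.0005
```

```bash
python3 - <<'E'
from geo import *
o=robot.get_obs();print(o['time'],o['tool_pos'],o['width'],o['wrist_force'])
R=Ro.from_euler('xyz',o['ee_rot']).as_matrix();print(R.round(3))
print('to press above',(R.T@(np.array([.552,-.0905,.12])-o['tool_pos'])*100).round(2))
t=snap('top','t3');s=snap('side','s3')
A=cv2.resize(t['image'][140:260,200:360],(560,420),interpolation=cv2.INTER_CUBIC)
B=cv2.resize(s['image'][150:300,220:300+0],(224,420),interpolation=cv2.INTER_CUBIC)
B=cv2.resize(s['image'][140:300,220:380],(420,420),interpolation=cv2.INTER_CUBIC)
w=snap('wrist','w3')['image']
cv2.imwrite('pics/c3.png',cv2.resize(np.hstack([w,B])[:,:,::-1],(800,343)))
E
```

```text
9.65 [ 0.55233028 -0.09201304  0.19694064] 0.0005260097877333458 [-0.25079549  0.12193454  0.03263551]
[[-0.    -0.06   0.998]
 [-0.     0.998  0.06 ]
 [-1.    -0.    -0.   ]]
to press above [ 7.69  0.15 -0.02]
```

View pics/c3.png

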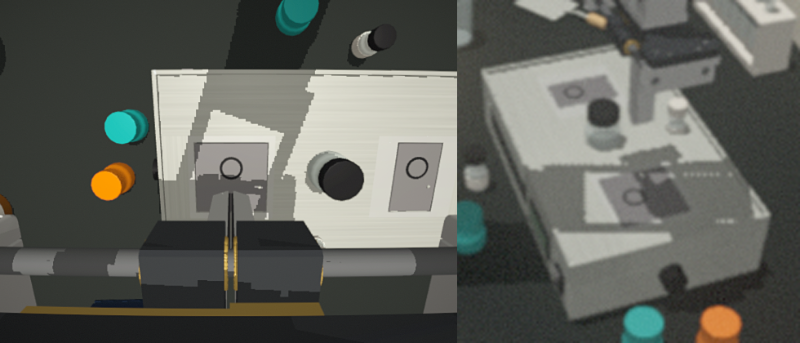

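The jar is standing upright on the bare middle strip. Its cap is at display (342,179), and both lids are shut. The sample thumb ring is clear at display (231,168), which is (283,206) in the wrist image.

```bash
python3 - <<'E'
from geo import *
w=load('w3');o=robot.get_obs();R=Ro.from_euler('xyz',o['ee_rot']).as_matrix()
k=420/343
p=onz(w,np.array([(231,168),(417,168)])*k,.09);print('rings',p.round(4))
j=onz(w,np.array([(342,179)])*k,.14)[0];print('jar',j.round(4))
L=onz(w,np.array([(195,143),(268,143),(268,211),(195,210)])*k,.09);print('lid',L.mean(0).round(4),L.round(3).tolist())
M=np.array([.557,.0155]);ex=np.array([.998,.06]);ey=np.array([-.06,.998]);print('jar own',(j[:2]-M)@ex,(j[:2]-M)@ey)
print('to ring',(R.T@(p[0]-o['tool_pos'])*100).round(2))
E
```

```text
rings [[ 0.5528 -0.0917  0.09  ]
 [ 0.5402  0.118   0.09  ]]
jar [0.5453 0.0114 0.14  ]
lid [ 0.5641 -0.0905  0.09  ] [[0.527, -0.133, 0.09], [0.522, -0.053, 0.09], [0.601, -0.046, 0.09], [0.605, -0.13, 0.09]]
jar own -0.011885360110093515 -0.0033788073065902603
to ring [10.69 -0.02  0.04]
```

The jar is clear of both port frames and the tool is over the ring. Next is the descent.

carry_out(
  targets=[
    [1,2,0,0,0],
    [1,2,0,0,0],
    [1,2,0,0,0],
    [1,2,0,0,0],
    [1,1,0,0,0],
    [1,0.6,0,0,0],
    [1,0.4,0,0,0],
    [1,0,0,0,0],
    [1,0,0,0,0],
  ],
)

```text
time: 10.7
tool_pos: [0.553, -0.0913, 0.0979]
ee_rot: [-0.389, 1.569, -0.326]
wrist_force: [0.0, 0.0, 0.5]
width: 0.0004
```

carry_out(
  targets=[
    [1,0.2,0,0,0],
    [1,0.2,0,0,0],
    [1,0.2,0,0,0],
    [1,0.1,0,0,0],
    [1,0.1,0,0,0],
    [1,0.1,0,0,0],
    [1,0,0,0,0],
  ],
)

```text
time: 11.4
tool_pos: [0.5525, -0.0911, 0.0883]
ee_rot: [-0.467, 1.57, -0.404]
wrist_force: [-1.4, 0.1, 3.2]
width: 0.0008
```

carry_out(
  targets=[
    [1,0.1,0,0,0],
    [1,0.1,0,0,0],
    [1,0,0,0,0],
  ],
)

```text
time: 11.7
tool_pos: [0.5528, -0.0911, 0.0865]
ee_rot: [-0.212, 1.57, -0.149]
wrist_force: [-3.0, -0.3, 10.4]
width: 0.0004
```

carry_out(
  targets=[
    [1,0.1,0,0,0],
    [1,0.1,0,0,0],
    [1,0,0,0,0],
  ],
)

```text
time: 12.0
tool_pos: [0.5528, -0.0911, 0.0857]
ee_rot: [-0.263, 1.569, -0.201]
wrist_force: [-3.8, 1.2, 10.4]
width: 0.0007
```

carry_out(
  targets=[
    [1,0.1,0,0,0],
    [1,0.1,0,0,0],
    [1,0,0,0,0],
  ],
)

```text
time: 12.3
tool_pos: [0.5529, -0.0911, 0.0851]
ee_rot: [-0.292, 1.568, -0.229]
wrist_force: [-4.9, 1.3, 13.9]
width: 0.0004
```

The force is climbing and the tip has stalled about 5 mm down, so this is the stop. I'll press slightly further to be sure, then rise straight up in one go.

carry_out(
  targets=[
    [1,0.1,0,0,0],
    [1,0,0,0,0],
    [1,-0.5,0,0,0],
    [1,-1.5,0,0,0],
    [1,-3,0,0,0],
    [1,-4,0,0,0],
    [1,-4,0,0,0],
    [1,-4,0,0,0],
    [1,-3,0,0,0],
    [1,0,0,-3,0],
    [1,0,0,-4,0],
    [1,0,0,-4,0],
    [1,0,0,-4,0],
    [1,0,0,-3,0],
    [1,0,0,0,0],
    [1,0,0,0,0],
    [1,0,0,0,0],
    [1,0,0,0,0],
    [1,0,0,0,0],
    [1,0,0,0,0],
  ],
)

```text
time: 14.3
tool_pos: [0.3732, -0.1023, 0.2806]
ee_rot: [2.723, 1.57, 2.787]
wrist_force: [0.2, -0.6, -1.2]
width: 0.0002
```

```bash
python3 - <<'E'
from geo import *
o=robot.get_obs();print(o['time'],o['tool_pos'],o['wrist_force'])
w=snap('wrist','w4')['image'];s=snap('side','s4')['image'];snap('top','t4')
B=cv2.resize(s[140:300,220:380],(420,420),interpolation=cv2.INTER_CUBIC)
cv2.imwrite('pics/c4.png',cv2.resize(np.hstack([w,B])[:,:,::-1],(800,343)))
E
```

```text
14.3 [ 0.37318679 -0.10234131  0.28061949] [ 0.15981169 -0.56909709 -1.22939856]
```

View pics/c4.png

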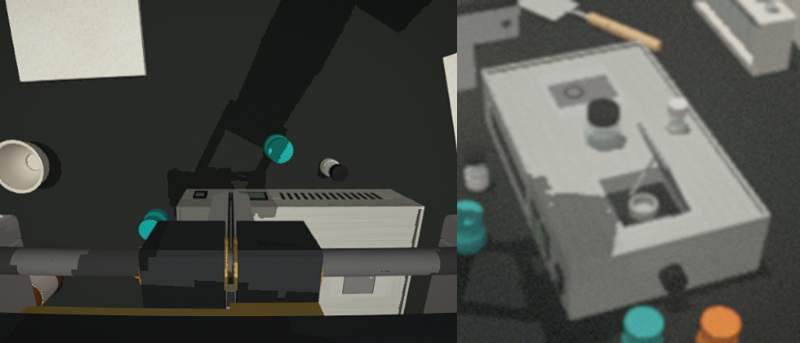

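The side view shows the sample lid standing open with the well visible, the jar upright on the strip, and the lamp lid shut. I'll wait another second, check for any change, and hand in.

carry_out(
  targets=[
    [1,0,0,0,0],
    [1,0,0,0,0],
    [1,0,0,0,0],
    [1,0,0,0,0],
    [1,0,0,0,0],
    [1,0,0,0,0],
    [1,0,0,0,0],
    [1,0,0,0,0],
    [1,0,0,0,0],
    [1,0,0,0,0],
  ],
)

```text
time: 15.45
tool_pos: [0.3727, -0.1024, 0.281]
ee_rot: [-1.66, 1.571, -1.597]
wrist_force: [-0.7, -0.2, 1.0]
width: 0.0006
```

```bash
python3 - <<'E'
from geo import *
a=load('s4')['image'].astype(int);b=snap('side','s5')['image'].astype(int)
d=np.abs(a-b).max(2)[140:320,210:380];print('changed px s4-s5',(cv2.blur(d.astype(np.float32),(5,5))>20).sum())
o=robot.get_obs();print(o['time'],o['wrist_force'],np.abs(o['qvel']).max())
print(robot.close_job())
E
```

```text
changed px s4-s5 0
15.5 [-0.23977426 -0.50558732  0.31619785] 0.0022287173011125505
the job is handed in; nothing more can be done
None
```

The sample hatch is open and staying open, and I handed the job in at 15.5 s of the 51 s allowed.

- **Jar:** I pushed it low with two part-open fingers, without gripping it, onto the bare strip between the ports. It stands upright about 12 mm to the near side and 3 mm to the right of the deck's middle, clear of both hatches.
- **Hatch:** I pressed once at the thumb mark with the fingers closed. The tip stalled about 5 mm down with the force at 14 N, and I pressed 1 mm further before rising. The lid then popped up.
- **Last checks:** Side views more than 1 s apart show no change around the photometer. The lamp hatch is shut, and the vial and tall vial still stand where they were. The arm was still and touching nothing.

I judged the lid open by eye and did not measure its angle. I did not check the bystanders away from the photometer at the end, but the arm passed well above them. No check failed, and the cameras agreed on positions to within about 2–5 mm.

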